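Slide a brass shim out of its holder and lay it on the packing block

TASK

Press a fingertip on the flat brass shim and slide it along its channel until about 30 mm sticks out of the blue holder's open end, pressing firmly enough to move it but never with 40 N or more. Then take hold of that end, lift the shim out without letting it fall, and lay it gently, flat, centred and square on top of the dark steel packing block. Leave the block and the other things on the bench where they are.

Things in the scene. Friction and masses are not known exactly. Their poses are not given: they have to be found in the camera images.
- shim: Loose brass shim, a flat strip 130 x 40 x 5 mm with a small dark dot near each end, 0.14 to 0.26 kg. Origin at the centre of its underside; x along its length, y across, z up. It begins in the holder's channel, its top 1 mm proud of the lips, its -x end 2 to 12 mm inside the open end: its sides cannot be gripped there.
- shim_front (a point): Middle of the shim's -x end face (65 mm from its centre, half way up its 5 mm thickness); this end comes out of the holder.
- shim_holder: Fixed blue-painted holder, 60 mm wide (y), 49 mm high, from x = -77.5 to +87.5 mm; two screw heads 4 mm high stand on its closed end. Origin on its underside, z up. In its top a straight channel 42 mm wide runs along x: floor 45 mm and side lips 49 mm above the bench, open at the -x end (which looks to the robot's left), walled at the +x end (wall face at x = +69.5 mm).
- block_top (a point): Centre of the top face of the loose dark steel packing block, 44 mm above the bench. The block is 50 mm along this point's x, 56 mm along its y, 44 mm high, 0.94 kg.
- packing_block: The packing block itself; origin at the centre of its underside. (Its body axes are turned from its faces: use point block_top for the faces.)
- tee_nut: Bystander: grey steel T-slot nut, 34 x 35 x 18 mm, origin under its centre.
- hexagon_nut: Bystander: light grey hexagon nut, 23 x 25 x 16 mm, origin under its centre.
- holder_mouth (a point): Middle of the channel floor's edge at the holder's open -x end (77.5 mm from the holder's origin, 45 mm above the bench); axes as the holder's. The shim slides out over this edge along -x; below it is free space down to the bench.
- keeper_spot (a point): Where a small brass spring keeper in the -y lip pushes the shim's edge sideways with about 6 N, so that the shim drags. Shim and holder are oiled and slippery (friction about 0.3); finger pads grip better. All of it is rigid: a millimetre too deep means tens of newtons.
- strap: Bystander: brown clamp strap with two holes, 28 x 76 (along its y) x 14 mm, origin under its centre.

How it is judged:
On the way, in this order (a step that is already met when the one before it is completed fails the run):
1. the shim's front end sticks out of the holder's open end by at least 20 mm while the shim still lies flat in the channel (x of shim_front in the frame of shim_holder below -0.0975 m and z of shim in the frame of shim_holder below 0.0475 m and angle between shim's own z axis and vertical below 0.04 rad), for 0.2 s.
2. the shim is held by the fingers and lifted clear of the holder (height (world z) of shim above 0.056 m and contact force between the fingers and shim above 2 N and contact force between shim and shim_holder below 0.1 N), for 0.2 s.
At the end, for the whole second after the job is handed in: The shim rests, released and still, flat (within 0.05 rad) on top of the packing block, its centre within 15 mm of the block's centre and its length square with the block's faces (along either pair) within 0.15 rad (horizontal distance between shim and block_top below 0.015 m and height (world z) of shim between 0.041 and 0.047 m and angle between shim's own z axis and vertical below 0.05 rad and (angle between the x axis of shim and the x axis of block_top, either way round below 0.15 rad or angle between the x axis of shim and the y axis of block_top, either way round below 0.15 rad) and contact force between shim and packing_block above 0.3 N and linear speed of shim below 0.02 m/s and angular speed of shim below 0.1 rad/s); the robot touches nothing.
It fails at once if the robot presses the shim onto the holder with more than about 40 N (52 N with the keeper's own 12 N of side forces counted in), or presses on the holder itself with more than 40 N (contact force between shim and shim_holder above 52 N or contact force between any of the arm, the fingers and shim_holder above 40 N).
It fails at once if the shim is dropped or rammed onto the packing block (more than 40 N) (contact force between shim and packing_block above 40 N).
It fails at once if the shim falls off towards the bench (height (world z) of shim below 0.036 m).
It fails at once if the packing block is shifted by more than 15 mm (distance of packing_block from where it was at the start of the episode above 0.015 m).
It fails at once if a bystander (T-slot nut, hexagon nut, clamp strap) is moved by more than 20 mm (distance of any of tee_nut, hexagon_nut, strap from where it was at the start of the episode above 0.02 m).
It also fails if it takes over 67 s, if anything falls off the work surface, if the arm or the gripper's body presses on something with over 40 N, if the wrist force passes 120 N, or if a joint passes its speed limit or range.

ROBOT

A 6-joint arm with a two-finger parallel gripper is mounted at the origin on a cart in front of the work surface, level with it; the furniture and walls round the work are solid. World frame = base frame: x ahead of the robot, y to its left, z up, the work surface at z = 0. Lengths are in m, angles in rad, forces in N, time in s.
With the tool pointing down it reaches from about 0.325 to 0.775 m from the base axis. Payload 5.5 kg.
Tool frame: the origin (TCP) lies on the centre line of the jaws, within the pads' length; the fingertips stand 8 mm ahead of it and the grasp point (between the pads) lies 11 mm behind it; z points along the fingers, y is the line along which they close (so a half turn about z gives the same grasp; the last joint's range is limited). The gripper opens to 88 mm and grips with 3 to 60 N. Pads are 20 mm wide; open, the fingers measure 115 mm over their backs; the gripper's body (75 mm by 178 mm) begins 61 mm behind the grasp point.
Start: joints at [1.282, 0.091, 1.231, -0, 1.82, -0.057], TCP at [0.138, 0.584, 0.231] pointing down, gripper open.
Joint ranges: [-2.87, 2.87], [-0.86, 2.18], [0.17, 2.46], [-1.51, 4.65], [0.06, 2.69], [-2.65, 2.65]. Speed limits (rad/s): [2.57, 2.57, 3.01, 3.14, 3.14, 3.14].

INTERFACE

Orientations are given as a 3x3 rotation matrix whose columns are the frame's x, y, z axes.
In Python, from plant import arm gives the robot as it stands.
- The arm moves only by the shell command python3 -m creep 'ROWS' [OPENING] [FORCE]. ROWS is JSON, a list of rows, each a list of 4 numbers: the shift along the tool's x, y, z in mm, then the turn about the tool's z in degrees. In form: [[dx, dy, dz, yaw], ...]. A call has 1 to 20 rows; each row is the pose to reach, as a shift and turn from the pose commanded when the call began, along the tool's axes at that moment; what a row does not reach only later rows make up. A row lasts 1/8 s, in which the tool goes at most 62.5 mm and 10.7 degrees, less where a joint would pass 70% of its speed; a pose out of reach is approached as far as the arm can. A call with a gripper value outside its range is refused whole. OPENING is the gripper's target within -1 to 1 (fully open at 1, half-way at 0, shut at -1), set as the call begins (- or left out, the last holds). The fingers move at their own pace and stop on an object; FORCE is the grip in N (left out, the last holds). Time passes only in rows, so rows that repeat a pose let the fingers close. It gives the time, the measured TCP pose, the force, the opening and the grip force at its end, in the units of the state.
- arm.observe(): the state, without advancing time (a new reading comes with each control period).
- arm.grab_frame(name): name is "side" or "top" or "wrist"; returns (picture, depth): 400x640x3 uint8, red, green, blue; 400x640 float32, m along the optical axis (not along the pixel's ray), 0 where there is no reading.
- arm.camera_model(name): a dict with "mtx" (3x3 intrinsics, pixels), "origin" and "rotation" of the camera in the world. Camera axes: x right, y down, z forward; pixel columns grow to the right and rows downward; lengths in m; the calibration is good to about 2 mm. The wrist camera is an equidistant fisheye: a pixel r from the principal point sees the ray r / f radians off the axis. A picture is of the moment at which its call begins: read the wrist's pose just before it. camera_model takes no time and is no camera call; for the wrist camera it gives the pose at the moment of the call.
- arm.sign_off(): hands the job in; it is judged then, once.
The state is a dict: "t": time; "joints": joint angles; "joint_velocities": joint speeds; "effort": joint torques, N m; "position": TCP position; "orientation": TCP orientation; "wrist_force": force on the tool from outside, world axes, zero at the start; "wrist_torque": the same for the moment, N m; "gripper_width": finger opening in m; "grip_force": force on a finger pad.
Only numpy, scipy, OpenCV 4.12 (cv2) and the standard library are available. Lean on these libraries where they do the work, as an engineer would, in place of code of your own. Each camera call takes 0.05 s, during which the arm holds its last target. There are 200 camera calls.

## Working session

There is one attempt and no reset: what is moved stays moved. The work goes in short steps, Python scripts to look and compute and a shell command to move; the robot and the scene stay as the last step left them, time stands still between calls to the robot, and variables do not carry over. Pictures are saved under pics/ and viewed, at most 10 in all, crops included, and the job is handed in when it is done.

```bash
mkdir -p pics; ls; python3 - <<'E'
from plant import arm
import cv2,numpy as np
s=arm.observe();print(s['t'],s['position'],s['orientation'],s['wrist_force'],s['gripper_width'])
for n in ['top','side']:
    p,d=arm.grab_frame(n);m=arm.camera_model(n)
    np.savez(f'pics/{n}0.npz',p=p,d=d,K=m['mtx'],o=m['origin'],R=m['rotation'])
    cv2.imwrite(f'pics/{n}0.png',p[:,:,::-1]);print(n,m)
E
```

```text
pics
0.0 [0.13775174 0.58367929 0.22951895] [[-9.73257229e-01  2.29717268e-01 -5.85837287e-04]
 [ 2.29717973e-01  9.73255432e-01 -1.87516752e-03]
 [ 1.39410962e-04 -1.95959770e-03 -9.99998070e-01]] [-0.41394919 -0.12039195 -0.04589578] 0.08800999524171897
top {'mtx': array([[434.33421575,   0.        , 323.015883  ],
       [  0.        , 434.33421575, 204.77431746],
       [  0.        ,   0.        ,   1.        ]]), 'origin': array([0.25212374, 0.16921893, 1.04927421]), 'rotation': array([[ 0.00268551, -0.97630863,  0.21636601],
       [-0.99999118, -0.00332027, -0.00257028],
       [ 0.00322778, -0.2163572 , -0.97630894]])}
side {'mtx': array([[388.6209387 ,   0.        , 322.80888869],
       [  0.        , 388.6209387 , 196.96086348],
       [  0.        ,   0.        ,   1.        ]]), 'origin': array([0.487859  , 1.0581117 , 0.55856153]), 'rotation': array([[-9.99449499e-01,  5.11282928e-04, -3.31728311e-02],
       [ 2.91756242e-02,  4.89573528e-01, -8.71473777e-01],
       [ 1.57949703e-02, -8.71961868e-01, -4.89318935e-01]])}
```

View pics/top0.png

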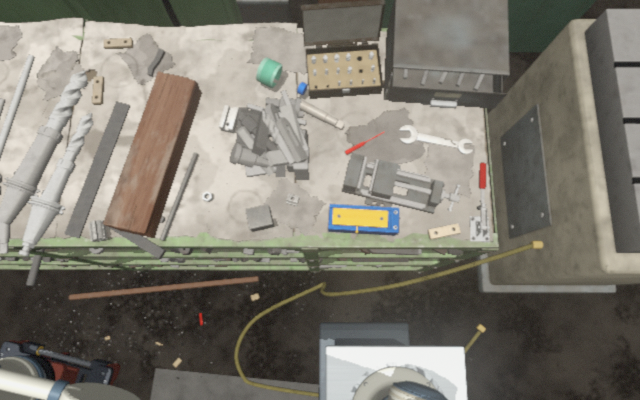

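View pics/side0.png

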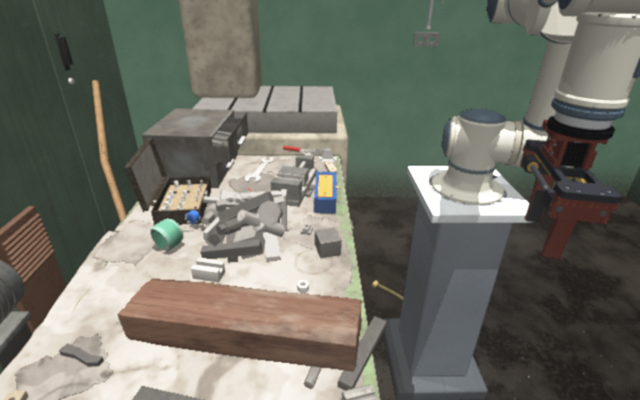

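The top picture shows the blue holder with the yellow shim at about (364,219), open end to the left at x≈330, screws at the right. The block is at (259,217), the hexagon nut at (207,197), the tee nut at (292,200) and the strap at (443,231). I'll enlarge that area.

```bash
python3 - <<'E'
import cv2,numpy as np
z=np.load('pics/top0.npz');p=z['p'][:,:,::-1]
c=np.vstack([cv2.resize(p[195:245,320:410],None,fx=8,fy=8,interpolation=cv2.INTER_CUBIC)[:, :720],
 np.pad(cv2.resize(p[192:239,230:300],None,fx=4,fy=4,interpolation=cv2.INTER_CUBIC),((0,0),(0,440),(0,0)))])
cv2.imwrite('pics/crop0.png',c);print(c.shape)
E
```

```text
(588, 720, 3)
```

View pics/crop0.png

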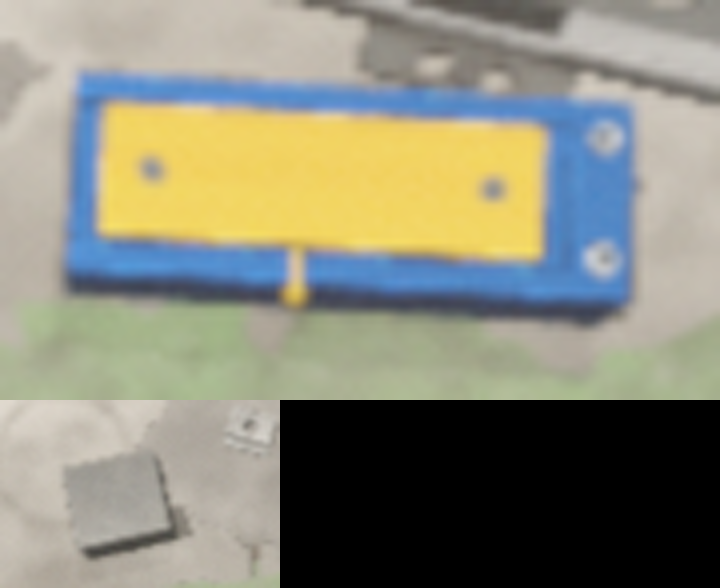

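The crop shows: shim corners (100,100), (550,122), (543,262), (97,236). Holder top corners (80,73), (632,104), (630,300), (70,275). Block top corners (64,466), (155,453), (175,528), (85,545) in the lower part.

```bash
cat > h.py <<'E'
import numpy as np
def cast(m,uv,z):
    uv=np.atleast_2d(uv).astype(float);K,o,R=m
    r=np.c_[uv,np.ones(len(uv))]@np.linalg.inv(K).T@np.array(R).T
    return o+r*((z-o[2])/r[:,2])[:,None]
def uncrop(c,f,x0,y0): return (np.array(c,float)+.5)/f-.5+[x0,y0]
E
python3 - <<'E'
import numpy as np,cv2
from h import *
z=np.load('pics/top0.npz');m=(z['K'],z['o'],z['R'])
S=cast(m,uncrop([(100,100),(550,122),(543,262),(97,236)],8,320,195),.050)
H=cast(m,uncrop([(80,73),(632,104),(630,300),(70,275)],8,320,195),.049)
B=cast(m,uncrop([(64,66),(155,53),(175,128),(85,145)],4,230,192),.044)
dots=cast(m,uncrop([(152,169),(492,188)],8,320,195),.050)
K=cast(m,uncrop([(294,293)],8,320,195),.049)
for n,P in zip('SHBDK',(S,H,B,dots,K)):
    print(n,P[:,:2].round(4).tolist(),P.mean(0)[:2].round(4))
    e=np.roll(P,-1,0)-P; print('  len',np.linalg.norm(e,axis=1).round(4),'ang',np.degrees(np.arctan2(e[:,1],e[:,0])).round(1))
# depth checks
from numpy import linalg
for n,(u,v) in dict(shim=(360,217),block=(259,216),blue=(397,214),bench=(310,235)).items():
    d=z['d'][v,u]; print(n,(z['o']+z['R']@(d*np.linalg.inv(z['K'])@[u,v,1])).round(4))
E
```

```text
S [[0.4681, 0.1453], [0.462, 0.013], [0.4203, 0.0163], [0.4275, 0.1462]] [0.4445 0.0802]
  len [0.1324 0.0418 0.1301 0.0406] ang [-92.7 175.5  86.8  -1.3]
H [[0.4765, 0.1511], [0.4677, -0.0115], [0.4093, -0.0089], [0.4162, 0.1541]] [0.4424 0.0712]
  len [0.1629 0.0584 0.1631 0.0604] ang [-93.1 177.4  87.6  -2.8]
B [[0.4662, 0.3496], [0.4742, 0.296], [0.4292, 0.283], [0.4189, 0.3354]] [0.4471 0.316 ]
  len [0.0542 0.0469 0.0534 0.0493] ang [ -81.4 -163.8  101.1   16.8]
D [[0.4475, 0.1301], [0.4422, 0.0306]] [0.4448 0.0803]
  len [0.0996 0.0996] ang [-93.1  86.9]
K [[0.4111, 0.0889]] [0.4111 0.0889]
  len [0.] ang [0.]
shim [0.4444 0.0799 0.0505]
block [0.4471 0.3171 0.0452]
blue [ 0.452  -0.0071  0.0499]
bench [4.091e-01 1.980e-01 4.000e-04]
```

```bash
cat >> h.py <<'E'
def go(arm,x,y,z,ang):
    """shift (mm) in tool axes and yaw (deg) to put TCP at x,y,z with tool y axis at world angle ang"""
    s=arm.observe();R=np.array(s['orientation'])
    d=R.T@(np.array([x,y,z])-s['position'])*1000
    a=np.degrees(np.arctan2(R[1,1],R[0,1])); yaw=-((ang-a+180)%360-180)
    print('t',round(s['t'],2),'pos',np.round(s['position'],4),'ang',round(a,2),'F',np.round(s['wrist_force'],1),'shift',d.round(2),'yaw',round(yaw,2))
E
python3 - <<'E'
from h import *
from plant import arm
z=np.load('pics/top0.npz')
v,u=np.mgrid[:400,:640];d=z['d']
P=z['o']+(np.stack([u,v,np.ones_like(u)],-1)@np.linalg.inv(z['K']).T*d[...,None])@z['R'].T
for x in np.arange(.36,.64,.03):
    print(round(x,2),[round(float(P[...,2][(abs(P[...,0]-x)<.015)&(abs(P[...,1]-y)<.02)&(d>0)].max(initial=-1)),2) for y in np.arange(-.06,.5,.04)])
go(arm,.444,.072,.085,-3)
E
```

```text
0.36 [-0.83, -0.84, -0.83, -0.83, -0.84, -0.84, -0.04, -0.03, -0.84, -0.84, -0.84, -0.84, -0.82, -0.82, -0.82]
0.39 [0.0, 0.0, 0.0, 0.0, 0.0, 0.0, 0.0, 0.0, 0.0, 0.0, 0.0, 0.01, 0.0, 0.0, 0.0]
0.42 [0.0, 0.06, 0.05, 0.06, 0.05, 0.05, 0.0, 0.01, 0.01, 0.05, 0.05, 0.01, 0.0, 0.0, 0.0]
0.45 [0.0, 0.06, 0.05, 0.06, 0.06, 0.06, 0.01, 0.01, 0.01, 0.05, 0.05, 0.01, 0.01, 0.01, 0.0]
0.48 [0.03, 0.05, 0.07, 0.05, 0.05, 0.05, 0.0, 0.02, 0.02, 0.05, 0.05, 0.0, 0.0, 0.02, 0.01]
0.51 [0.05, 0.05, 0.07, 0.07, 0.07, 0.02, 0.01, 0.02, 0.02, 0.01, 0.01, 0.0, 0.01, 0.02, 0.02]
0.54 [0.04, 0.07, 0.07, 0.07, 0.07, 0.0, 0.01, 0.1, 0.13, 0.12, 0.15, 0.15, 0.0, 0.0, 0.02]
0.57 [0.03, 0.07, 0.07, 0.07, 0.08, 0.0, 0.0, 0.12, 0.13, 0.16, 0.16, 0.15, 0.0, 0.0, 0.02]
0.6 [0.01, 0.01, 0.01, 0.07, 0.07, 0.0, 0.0, 0.12, 0.13, 0.15, 0.15, 0.14, 0.0, 0.0, 0.07]
0.63 [0.01, 0.01, 0.01, 0.01, 0.02, 0.0, 0.01, 0.11, 0.13, 0.14, 0.13, 0.12, 0.01, 0.0, 0.08]
t 0.1 pos [0.1378 0.5837 0.2296] ang 76.72 F [0.4 0.3 0.2] shift [-415.61 -427.42  145.34] yaw 79.72
```

```bash
python3 - <<'E'
from h import *
z=np.load('pics/top0.npz')
v,u=np.mgrid[:400,:640];d=z['d']
P=z['o']+(np.stack([u,v,np.ones_like(u)],-1)@np.linalg.inv(z['K']).T*d[...,None])@z['R'].T
for h in (.035,.06,.1):
  print(h,[(round(y,3),round(float(P[...,0][(P[...,2]>h)&(P[...,0]>.49)&(abs(P[...,1]-y)<.008)&(d>0)&(P[...,2]<.3)].min(initial=9)),3)) for y in np.arange(.19,.45,.015)])
E
```

```text
0.035 [(np.float64(0.19), 0.768), (np.float64(0.205), 0.547), (np.float64(0.22), 0.547), (np.float64(0.235), 0.547), (np.float64(0.25), 0.559), (np.float64(0.265), 0.551), (np.float64(0.28), 0.548), (np.float64(0.295), 0.547), (np.float64(0.31), 0.552), (np.float64(0.325), 0.547), (np.float64(0.34), 0.548), (np.float64(0.355), 0.548), (np.float64(0.37), 0.549), (np.float64(0.385), 0.573), (np.float64(0.4), 9.0), (np.float64(0.415), 9.0), (np.float64(0.43), 9.0), (np.float64(0.445), 9.0)]
0.06 [(np.float64(0.19), 0.905), (np.float64(0.205), 0.547), (np.float64(0.22), 0.547), (np.float64(0.235), 0.547), (np.float64(0.25), 0.559), (np.float64(0.265), 0.551), (np.float64(0.28), 0.548), (np.float64(0.295), 0.552), (np.float64(0.31), 0.552), (np.float64(0.325), 0.547), (np.float64(0.34), 0.548), (np.float64(0.355), 0.548), (np.float64(0.37), 0.549), (np.float64(0.385), 0.573), (np.float64(0.4), 9.0), (np.float64(0.415), 9.0), (np.float64(0.43), 9.0), (np.float64(0.445), 9.0)]
0.1 [(np.float64(0.19), 0.908), (np.float64(0.205), 0.547), (np.float64(0.22), 0.548), (np.float64(0.235), 0.547), (np.float64(0.25), 0.559), (np.float64(0.265), 0.551), (np.float64(0.28), 0.548), (np.float64(0.295), 0.552), (np.float64(0.31), 0.552), (np.float64(0.325), 0.547), (np.float64(0.34), 0.548), (np.float64(0.355), 0.548), (np.float64(0.37), 0.549), (np.float64(0.385), 0.573), (np.float64(0.4), 9.0), (np.float64(0.415), 9.0), (np.float64(0.43), 9.0), (np.float64(0.445), 9.0)]
```

```bash
python3 -m creep '[[-20,-21,0,4],[-42,-43,0,8],[-62,-64,0,12],[-84,-86,0,16],[-104,-107,0,20],[-126,-129,0,24],[-146,-150,0,28],[-167,-171,0,32],[-187,-192,0,36],[-208,-214,0,40],[-230,-236,0,44],[-250,-257,0,48],[-270,-278,0,52],[-291,-300,0,56],[-312,-321,10,60],[-333,-342,30,64],[-354,-363,50,68],[-375,-385,70,72],[-396,-407,90,76],[-415.6,-427.4,100,79.7]]' -1 50
```

```text
t: 2.6
position: [0.4438, 0.0715, 0.1288]
orientation: [[0.054, 0.999, -0.002], [0.999, -0.054, -0.0], [-0.0, -0.002, -1.0]]
wrist_force: [0.1, 0.4, -0.5]
gripper_width: 0.0007
grip_force: 0.0
```

```bash
python3 -m creep '[[0,0,20,0],[0,0,42,0],[0,0,58,0],[0,0,66,0],[0,0,66,0]]'; python3 -m creep '[[0,0,0.5,0],[0,0,1,0],[0,0,1.5,0],[0,0,1.5,0]]'
```

```text
t: 3.22
position: [0.4438, 0.0729, 0.0642]
orientation: [[0.051, 0.999, -0.001], [0.999, -0.051, 0.0], [0.0, -0.001, -1.0]]
wrist_force: [0.5, -0.2, 0.4]
gripper_width: 0.0005
grip_force: 0.0
t: 3.72
position: [0.4442, 0.0725, 0.0633]
orientation: [[0.052, 0.999, 0.0], [0.999, -0.052, -0.0], [0.0, 0.0, -1.0]]
wrist_force: [0.0, -0.4, -0.3]
gripper_width: 0.0005
grip_force: 0.0
```

```bash
python3 -m creep '[[0,0,0.7,0],[0,0,1.4,0],[0,0,2,0],[0,0,2,0]]'|grep -E 'pos|_force'; python3 -m creep '[[0,0,0.5,0],[0,0,1,0],[0,0,1,0]]'|grep -E 'pos|_force';  python3 -m creep '[[0,0,0.4,0],[0,0,0.4,0]]'|grep -E 'pos|_force'
```

```text
position: [0.4441, 0.0725, 0.061]
wrist_force: [0.1, -1.3, 0.6]
grip_force: 0.0
position: [0.4441, 0.0725, 0.0601]
wrist_force: [-0.7, 0.3, 0.3]
grip_force: 0.0
position: [0.4441, 0.0725, 0.0597]
wrist_force: [-0.0, -0.2, 0.5]
grip_force: 0.0
```

```bash
python3 -m creep '[[0,0,0.3,0],[0,0,0.5,0],[0,0,0.5,0]]'|grep -E 'pos|_force'; python3 -m creep '[[0,0,0.2,0],[0,0,0.3,0],[0,0,0.3,0]]'|grep -E 'pos|wrist_force'
```

```text
position: [0.4441, 0.0725, 0.0592]
wrist_force: [-0.4, -0.4, -0.0]
grip_force: 0.0
position: [0.4441, 0.0725, 0.0589]
wrist_force: [0.2, 0.1, 0.8]
```

```bash
python3 -m creep '[[0,0,0.2,0],[0,0,0.3,0],[0,0,0.3,0]]'|grep -E 'pos|wrist_force'; python3 -m creep '[[0,0,0.1,0],[0,0,0.2,0],[0,0,0.2,0]]'|grep -E 'pos|wrist_force'
```

```text
position: [0.4441, 0.0725, 0.0586]
wrist_force: [0.1, -0.3, -0.4]
position: [0.4441, 0.0725, 0.0584]
wrist_force: [-0.4, -0.0, -0.0]
```

```bash
python3 -m creep '[[0,0,0.1,0],[0,0,0.2,0],[0,0,0.2,0]]'|grep -E 'pos|wrist_force'; python3 -m creep '[[0,0,0.1,0],[0,0,0.2,0],[0,0,0.2,0]]'|grep -E 'pos|wrist_force'
```

```text
position: [0.4441, 0.0725, 0.0584]
wrist_force: [-0.8, -0.0, 1.1]
position: [0.4442, 0.0725, 0.0584]
wrist_force: [-1.6, -1.1, 4.6]
```

```bash
python3 -m creep '[[0,0,0.1,0],[0,0,0.2,0],[0,0,0.2,0]]'|grep -E 'pos|wrist_force'; python3 -m creep '[[0,0,0.1,0],[0,0,0.2,0],[0,0,0.2,0]]'|grep -E 'pos|wrist_force'
```

```text
position: [0.4442, 0.0725, 0.0583]
wrist_force: [-2.7, -0.2, 6.0]
position: [0.4442, 0.0725, 0.0583]
wrist_force: [-2.8, -0.4, 7.3]
```

```bash
python3 -m creep '[[0,0,0.2,0],[0,0,0.3,0],[0,0,0.3,0]]'|grep -E 'pos|wrist_force'; python3 -m creep '[[0,0,0.2,0],[0,0,0.3,0],[0,0,0.3,0],[0,0,0.3,0]]'|grep -E 'pos|wrist_force'
```

```text
position: [0.4442, 0.0725, 0.0583]
wrist_force: [-3.6, -0.6, 8.2]
position: [0.4442, 0.0725, 0.0583]
wrist_force: [-3.9, -0.7, 10.0]
```

```bash
python3 -m creep '[[0,0,0.3,0],[0,0,0.6,0],[0,0,0.9,0],[0,0,1.2,0],[0,0,1.2,0]]'|grep -E 'pos|wrist_force'
```

```text
position: [0.4442, 0.0725, 0.0582]
wrist_force: [-7.8, -1.6, 15.9]
```

```bash
python3 -m creep '[[1,0,0.5,0],[2,0,0.8,0],[3,0,0.8,0],[4,0,0.8,0],[5,0,0.8,0],[6,0,0.8,0]]'|grep -E 't:|pos|wrist_force'; python3 - <<'E'
from plant import arm
import cv2
p,d=arm.grab_frame('top');cv2.imwrite('pics/c1.png',cv2.resize(p[170:250,310:430,::-1],None,fx=6,fy=6,interpolation=cv2.INTER_CUBIC))
E
```

```text
t: 10.1
position: [0.4465, 0.0765, 0.0582]
wrist_force: [-2.1, -8.5, 15.2]
```

View pics/c1.png

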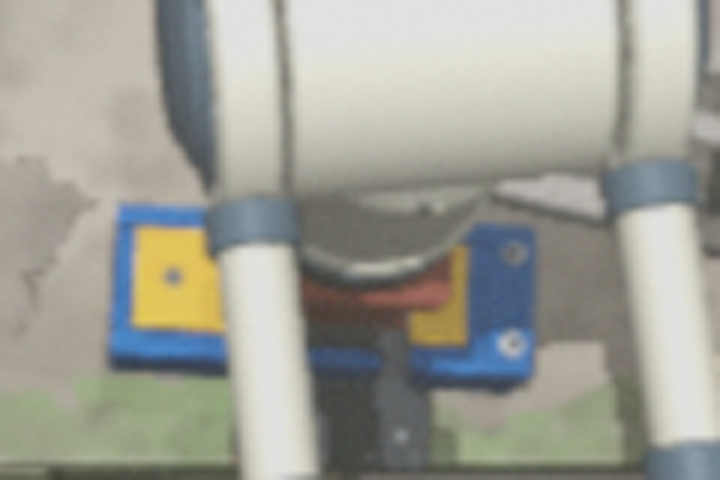

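The dot at about (173,277) in the crop has moved only about 1 mm, so the pad has probably been slipping. More pressure is needed.

```bash
cat >> h.py <<'E'
def shim(arm):
    """left edge of shim along the holder axis from the top camera: world y of yellow left edge & dot"""
    import cv2
    m=arm.camera_model('top');p,d=arm.grab_frame('top')
    h=cv2.cvtColor(p,cv2.COLOR_RGB2HSV)
    y=((h[...,0]>17)&(h[...,0]<32)&(h[...,1]>120)&(h[...,2]>120)).astype(np.uint8)
    y[:,:300]=0;y[:195]=0;y[238:]=0;y[:,347:]=0
    v,u=np.nonzero(y)
    K,o,R=m['mtx'],m['origin'],m['rotation']
    rows=[u[v==r].min() for r in np.unique(v)]
    P=cast((K,o,R),[(np.median(rows)-.5,np.median(np.unique(v)))],.05)[0]
    print('left edge',P.round(4),'n',len(u)); return p
E
python3 -c "
from h import *;from plant import arm
shim(arm)"
python3 -m creep '[[0,0,0.4,0],[0,0,0.8,0],[0,0,1.2,0],[0,0,1.2,0]]'|grep -E 't:|pos|wrist_force'; python3 -m creep '[[1,0,0,0],[2,0,0,0],[3,0,0,0],[4,0,0,0],[5,0,0,0],[6,0,0,0]]'|grep -E 't:|pos|wrist_force'
python3 -c "
from h import *;from plant import arm
shim(arm)"
```

```text
left edge [0.4467 0.1443 0.05  ] n 184
t: 10.7
position: [0.4466, 0.0767, 0.0582]
wrist_force: [-4.7, -8.3, 20.9]
t: 11.45
position: [0.447, 0.0818, 0.0582]
wrist_force: [-4.9, -11.2, 20.6]
left edge [0.4467 0.149  0.05  ] n 161
```

```bash
python3 -m creep '[[1.5,0,0.2,0],[3,0,0.4,0],[4.5,0,0.4,0],[6,0,0.4,0],[7.5,0,0.4,0],[9,0,0.4,0],[10.5,0,0.4,0],[12,0,0.4,0],[13.5,0,0.4,0],[15,0,0.4,0]]'|grep -E 't:|pos|ori|wrist_force'
python3 -c "
from h import *;from plant import arm
shim(arm)"
```

```text
t: 12.75
position: [0.4479, 0.0965, 0.0582]
orientation: [[0.054, 0.999, 0.007], [0.999, -0.054, -0.006], [-0.006, 0.007, -1.0]]
wrist_force: [-6.2, -12.5, 23.6]
left edge [0.4478 0.163  0.05  ] n 136
```

```bash
python3 -m creep '[[1.5,0,0,0],[3,0,0,0],[4.5,0,0,0],[6,0,0,0],[7.5,0,0,0],[9,0,0,0],[10.5,0,0,0],[12,0,0,0],[13.5,0,0,0],[15,0,0,0],[16.5,0,0,0],[18,0,0,0],[19.5,0,0,0],[21,0,0,0]]'|grep -E 't:|pos|wrist_force'
python3 -c "
from h import *;from plant import arm
shim(arm)"
```

```text
t: 14.55
position: [0.449, 0.1177, 0.0582]
wrist_force: [-6.0, -12.5, 24.2]
left edge [0.449  0.1841 0.05  ] n 88
```

```bash
python3 -m creep '[[0,0,-2,0],[0,0,-4,0],[0,0,-15,0],[5,0,-30,0],[20,0,-45,0],[35,0,-50,0],[48,0,-50,0],[48,0,-50,0],[48,0,-50,0],[48,0,-50,0]]' 0.5 60|grep -E 't:|pos|wrist_force|width'
python3 - <<'E'
from h import *;from plant import arm;import cv2
p=shim(arm)
cv2.imwrite('pics/c2.png',cv2.resize(p[170:250,290:410,::-1],None,fx=6,fy=6,interpolation=cv2.INTER_CUBIC))
go(arm,.4493,.166,.0365,-3)
E
```

```text
t: 15.85
position: [0.449, 0.168, 0.1031]
wrist_force: [-0.1, -0.0, 1.4]
gripper_width: 0.0658
left edge [0.4456 0.1302 0.05  ] n 128
t 15.9 pos [0.449  0.168  0.1031] ang -3.02 F [-0.2  0.  -0.5] shift [-1.96  0.4  66.64] yaw -0.02
```

View pics/c2.png

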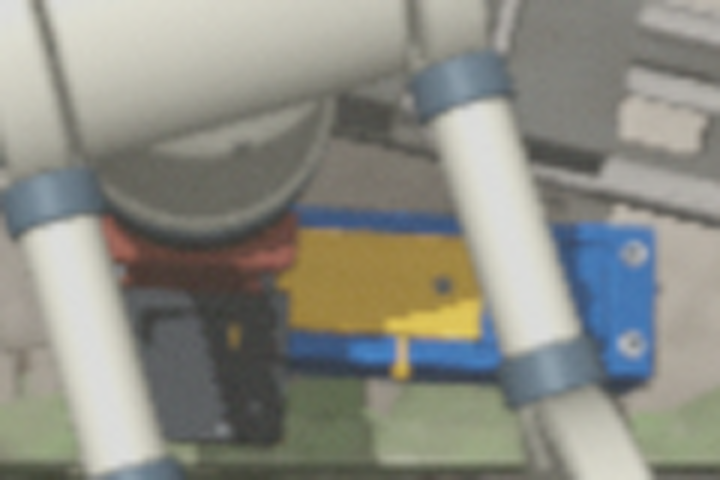

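The view shows the shim still lying in the channel after the fingers lifted off. Its far dot is at about (443,285) in the crop, a shift of about 41 mm, so it sticks out about 33 mm. The fingers are open above that end, so I'll descend.

```bash
python3 -m creep '[[-1.5,0.4,10,0],[-1.5,0.4,25,0],[-1.5,0.4,40,0],[-1.5,0.4,54,0],[-1.5,0.4,62,0],[-1.5,0.4,66.5,0],[-1.5,0.4,66.5,0]]' 0.5 60|grep -E 't:|pos|wrist_force|width'
python3 -c "
from h import *;from plant import arm
go(arm,.4493,.1665,.0365,-3)"
```

```text
t: 16.77
position: [0.4494, 0.1669, 0.0368]
wrist_force: [0.5, -0.5, 0.4]
gripper_width: 0.0655
t 16.77 pos [0.4494 0.1669 0.0368] ang -2.98 F [ 0.5 -0.5  0.4] shift [-0.39 -0.1   0.3 ] yaw 0.02
```

```bash
python3 -m creep '[[0,0,0,0],[0,0,0,0],[0,0,0,0],[0,0,0,0],[0,0,0,0],[0,0,0,0]]' -1 25|tail -3; python3 -m creep '[[0,0,0,0],[0,0,0,0]]' -1 60
```

```text
wrist_force: [-5.3, -0.2, 3.6]
gripper_width: 0.0396
grip_force: 25.0
t: 17.77
position: [0.4485, 0.1671, 0.0371]
orientation: [[0.052, 0.999, -0.002], [0.999, -0.052, 0.0], [0.0, -0.002, -1.0]]
wrist_force: [-5.1, -0.2, 3.7]
gripper_width: 0.039
grip_force: 60.0
```

```bash
python3 -m creep '[[0,-0.8,0,0],[0,-0.8,-1,0],[0,-0.8,-3,0],[0,-0.8,-6,0],[0,-0.8,-10,0],[0,-0.8,-15,0],[0,-0.8,-22,0],[0,-0.8,-30,0],[0,-0.8,-40,0],[0,-0.8,-50,0],[0,-0.8,-60,0],[0,-0.8,-60,0]]'
python3 - <<'E'
from h import *;from plant import arm;import cv2
p,d=arm.grab_frame('side')
cv2.imwrite('pics/s2.png',cv2.resize(p[130:270,240:400,::-1],None,fx=4,fy=4,interpolation=cv2.INTER_CUBIC))
E
```

```text
t: 19.27
position: [0.4492, 0.1671, 0.0982]
orientation: [[0.052, 0.999, 0.002], [0.999, -0.052, 0.001], [0.001, 0.002, -1.0]]
wrist_force: [0.6, -0.2, -2.5]
gripper_width: 0.0395
grip_force: 60.0
```

View pics/s2.png

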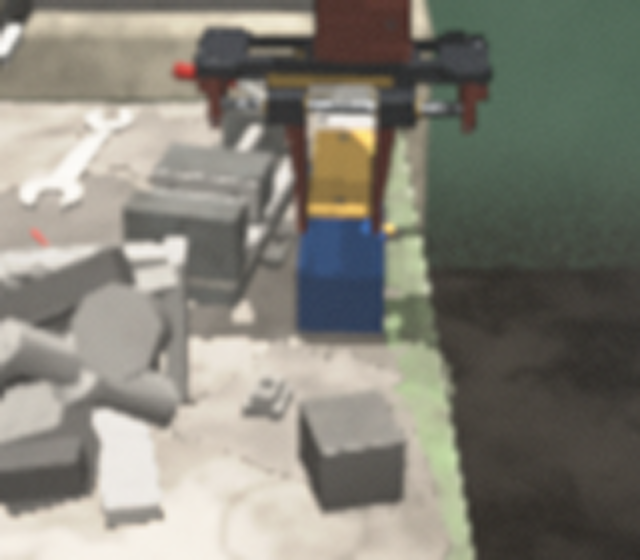

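The shim is held at its end, clear of the blue holder, with its front edge at about (345,207) in the crop. I'll check tilt and where it sits in the grip from the depth.

```bash
cat >> h.py <<'E'
def held(arm):
    import cv2
    s=arm.observe();m=arm.camera_model('side');p,d=arm.grab_frame('side')
    h=cv2.cvtColor(p,cv2.COLOR_RGB2HSV)
    y=(h[...,0]>17)&(h[...,0]<32)&(h[...,1]>110)&(h[...,2]>90)&(d>0)
    v,u=np.nonzero(y);R=np.array(m['rotation'])
    P=m['origin']+(np.c_[u,v,np.ones(len(u))]@np.linalg.inv(m['mtx']).T*d[v,u][:,None])@R.T
    Q=(P-s['position'])@np.array(s['orientation'])  # tool axes
    k=(abs(Q[:,1])<.021)&(abs(Q[:,2]+.0135)<.02)&(Q[:,0]>-.13)&(Q[:,0]<.05);Q=Q[k]
    front=np.percentile(Q[:,0],98);T=Q[(Q[:,0]<front-.006)]
    c=np.polyfit(T[:,0],T[:,2],1)
    print('n',len(Q),'front x',front.round(4),'rear',Q[:,0].min().round(4),'z at tool x=0',c[1].round(4),'slope dz/dx',c[0].round(4),'std',np.std(T[:,2]-np.polyval(c,T[:,0])).round(4))
E
python3 - <<'E'
from h import *;from plant import arm
held(arm)
go(arm,.4471-.047*np.sin(np.radians(12.5)),.316+.047*np.cos(np.radians(12.5)),.1,12.5)
# refine block angle with min area rectangle
import cv2
z=np.load('pics/top0.npz');m=(z['K'],z['o'],z['R']);v,u=np.mgrid[:400,:640];d=z['d']
P=z['o']+(np.stack([u,v,np.ones_like(u)],-1)@np.linalg.inv(z['K']).T*d[...,None])@z['R'].T
k=(P[...,2]>.040)&(P[...,2]<.05)&(abs(P[...,0]-.447)<.045)&(abs(P[...,1]-.316)<.05)
q=P[k][:,:2];print(len(q),cv2.minAreaRect((q*1000).astype(np.float32)),q.mean(0))
E
```

```text
n 300 front x 0.0196 rear -0.1046 z at tool x=0 -0.0145 slope dz/dx -0.0159 std 0.0012
t 19.38 pos [0.4486 0.1669 0.0969] ang -2.98 F [ 0.4 -0.5 -1.8] shift [194.12 -21.83  -3.14] yaw -15.48
498 ((447.6667785644531, 317.4729309082031), (50.79227066040039, 55.73041534423828), 13.891721725463867) [0.44686771 0.31697802]
```

```bash
python3 -c "
from h import *;from plant import arm
go(arm,.4369,.3612,.08,13.3)"
```

```text
t 19.38 pos [0.4486 0.1669 0.0969] ang -2.98 F [ 0.4 -0.5 -1.8] shift [193.44 -21.82  16.86] yaw -16.28
```

```bash
python3 -m creep '[[3,0,0,0],[9,-1,0,-1],[20,-2,0,-2],[34,-4,0,-3],[50,-6,0,-4],[67,-8,0,-6],[84,-10,0,-7],[101,-11,0,-8],[118,-13,0,-10],[135,-15,0,-11],[152,-17,0,-13],[168,-19,0,-14],[181,-20,2,-15],[189,-21.3,6,-16],[193,-21.8,11,-16.3],[193.4,-21.8,15,-16.3],[193.4,-21.8,17,-16.3],[193.4,-21.8,17,-16.3]]'
python3 - <<'E'
from h import *;from plant import arm;import cv2
held(arm)
go(arm,.4369,.3612,.038,13.3)
p,d=arm.grab_frame('side');cv2.imwrite('pics/s3.png',cv2.resize(p[150:290,240:400,::-1],None,fx=4,fy=4,interpolation=cv2.INTER_CUBIC))
E
```

```text
t: 21.62
position: [0.437, 0.3608, 0.0798]
orientation: [[-0.23, 0.973, -0.0], [0.973, 0.23, -0.0], [-0.0, -0.0, -1.0]]
wrist_force: [-0.0, 0.2, -2.4]
gripper_width: 0.0394
grip_force: 60.0
n 310 front x 0.0197 rear -0.0849 z at tool x=0 -0.0141 slope dz/dx -0.0108 std 0.0008
t 21.68 pos [0.4371 0.3609 0.08  ] ang 13.29 F [ 0.1  0.5 -2.4] shift [ 0.29 -0.1  42.03] yaw -0.01
```

View pics/s3.png

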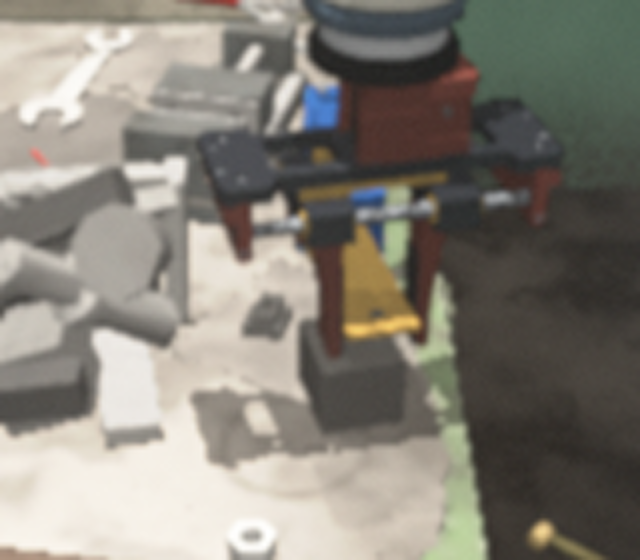

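The shim is level above the block, with its front edge at about (380,328) in the crop and the pile well clear. I'll lower it.

```bash
python3 -m creep '[[0,0,5,0],[0,0,13,0],[0,0,22,0],[0,0,30,0],[0,0,35,0],[0,0,38,0],[0,0,39.5,0],[0,0,40,0],[0,0,40,0]]'|grep -E 't:|pos|wrist_f';python3 -m creep '[[0,0,0.4,0],[0,0,0.8,0],[0,0,1.2,0],[0,0,1.2,0]]'|grep -E 't:|pos|wrist_f';python3 -m creep '[[0,0,0.3,0],[0,0,0.6,0],[0,0,0.6,0]]'|grep -E 't:|pos|wrist_f'
```

```text
t: 22.85
position: [0.4371, 0.3613, 0.0402]
wrist_force: [0.4, -0.4, -2.3]
t: 23.35
position: [0.4369, 0.3612, 0.0387]
wrist_force: [0.9, 1.0, -1.4]
t: 23.72
position: [0.437, 0.3612, 0.0381]
wrist_force: [-0.5, -0.2, -1.7]
```

```bash
for i in 1 2 3; do python3 -m creep '[[0,0,0.3,0],[0,0,0.5,0],[0,0,0.5,0]]'|grep -E 't:|pos|wrist_f'; done
```

```text
t: 24.1
position: [0.4369, 0.3612, 0.0376]
wrist_force: [-0.0, -0.6, -1.5]
t: 24.48
position: [0.4369, 0.3612, 0.0371]
wrist_force: [0.7, -0.4, -2.5]
t: 24.85
position: [0.437, 0.3612, 0.0367]
wrist_force: [-0.6, 0.9, -2.4]
```

```bash
for i in 1 2 3; do python3 -m creep '[[0,0,0.2,0],[0,0,0.4,0],[0,0,0.4,0]]'|grep -E 'pos|wrist_f'; done
```

```text
position: [0.437, 0.3612, 0.0364]
wrist_force: [-0.8, 0.1, -0.9]
position: [0.437, 0.3612, 0.0362]
wrist_force: [-1.7, -0.5, 2.1]
position: [0.437, 0.3613, 0.0361]
wrist_force: [-3.1, -1.8, 5.9]
```

```bash
python3 -m creep '[[0,0,-0.3,0],[0,0,-0.4,0],[0,0,-0.4,0]]' -1 10|grep -E 'pos|wrist_f'; python3 -m creep '[[0,0,0,0],[0,0,0,0],[0,0,0,0],[0,0,0,0]]' 0.4 10; python3 - <<'E'
from h import *;from plant import arm;import cv2
held(arm)
p,d=arm.grab_frame('side');cv2.imwrite('pics/s4.png',cv2.resize(p[150:290,240:400,::-1],None,fx=4,fy=4,interpolation=cv2.INTER_CUBIC))
E
```

```text
position: [0.4371, 0.3614, 0.036]
wrist_force: [-0.5, 0.6, 2.8]
t: 26.85
position: [0.4369, 0.3611, 0.0356]
orientation: [[-0.23, 0.973, -0.0], [0.973, 0.23, -0.0], [-0.0, -0.0, -1.0]]
wrist_force: [-0.0, 0.7, 0.1]
gripper_width: 0.0614
grip_force: 0.0
n 409 front x 0.0194 rear -0.1106 z at tool x=0 -0.0147 slope dz/dx -0.0013 std 0.0009
```

View pics/s4.png

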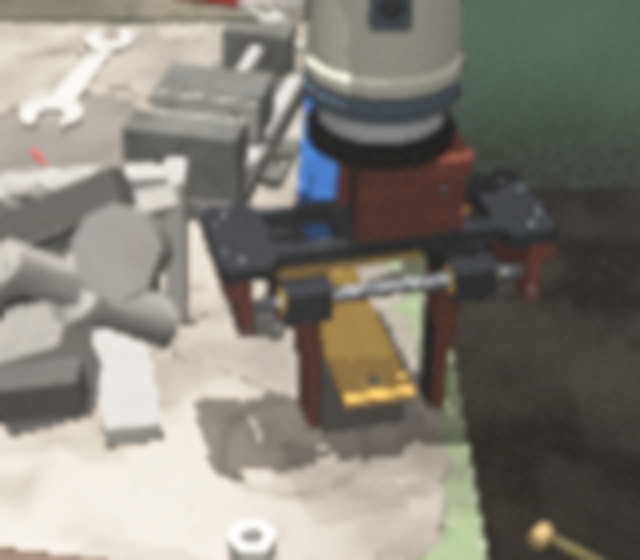

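The shim lies flat on the block and both fingers are clear of its sides. I'll go straight up and then away.

```bash
python3 -m creep '[[0,0,-2,0],[0,0,-8,0],[0,0,-20,0],[0,0,-40,0],[0,0,-65,0],[0,0,-95,0],[20,0,-120,0],[50,0,-130,0],[80,0,-130,0],[110,0,-130,0],[140,0,-130,0],[160,0,-130,0],[160,0,-130,0],[160,0,-130,0]]'; python3 - <<'E'
from h import *;from plant import arm;import cv2
p,d=arm.grab_frame('top');cv2.imwrite('pics/t5.png',cv2.resize(p[180:250,220:320,::-1],None,fx=7,fy=7,interpolation=cv2.INTER_CUBIC))
E
```

```text
t: 28.7
position: [0.4004, 0.5164, 0.1668]
orientation: [[-0.23, 0.973, 0.001], [0.973, 0.23, 0.0], [0.0, 0.001, -1.0]]
wrist_force: [-0.7, -0.3, 0.8]
gripper_width: 0.0612
grip_force: 0.0
```

View pics/t5.png

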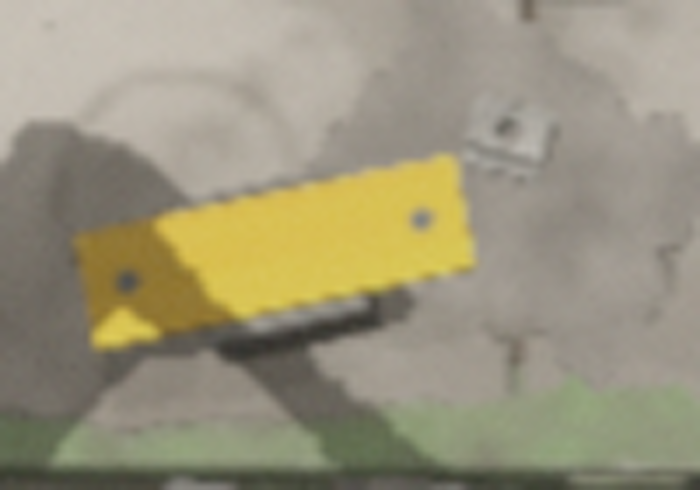

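The shim's dots at (127,281) and (421,219) put its centre within about 3 mm of the block's centre, square and flat. The block and the nut haven't moved.

```bash
python3 -c "
from plant import arm
print(arm.sign_off())"
```

```text
the job is handed in; nothing more can be done
None
```

The shim is out of the holder and lying flat, square and centred to about 3 mm on the packing block. The job is handed in at about 29 s, with no verdict returned; pressing peaked near 24 N in the readings, and the block and tee nut had not visibly moved.

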